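# Hang the T-handle key back in the row

### The job

Draw the T-handle hex key out of the wooden parking block and hang it on the one empty hanger of the bench rack: take its shank in through the open front of the fork, feeling your way gently because the fork is not exactly in the middle of its carrier, then lower the key until its tapered hub sits fully home in the cup. Do not force the hanger and do not knock the keys hanging on either side; let go and leave the key hanging upright, its bar pointing out like those of the others.

Things in the scene. Friction and masses are not known exactly. Their poses are not given: they have to be found in the camera images.
- key_mid (a point): The T-handle hex key to hang, at the centre of its bar; z up along the tool, x along the bar. Bar 102 long (x), 20 thick (y), drooping: top 12.6 above this point, its ends 12.7 below. Under the bar a round hub tapers from 18 dia (13 below the point) to 9.4 dia (31 below, flat), then a straight shank of 5.7 dia, tip 125 below the point. 90 g. At the start it stands upright in the block.
- key: The same key as a body (for speeds and contacts); its own origin and axes are of no use for grasping, use key_mid.
- block: Fixed drilled hardwood block 60 x 96 x 40 high, origin at the centre of its underside, x across its short side. The key's shank stands in its middle hole, 7.7 dia, 36 deep; the key's bar lies along the block's x.
- hanger: The empty hanger. Origin on the rail's centre line in the middle of the carrier, 114 above the bench; x points to the back, away from the open front of the fork, y along the rail, z up. Its fork is clamped through a slotted foot anywhere up to 13 mm to either side (y) of the carrier's middle; where is not measured. It stays where it is clamped; do not press on it with more than 15 N.
- cup (a point): Rim centre of the empty hanger's cup were its fork in the middle; 42 in front of the hanger's origin, 21 above. Axes as hanger. Cup 8 deep, round, tapers as the hub does, 13.8 to 10 dia; open in front by a throat 7.8 wide. From the throat's mouth (9 in front) two wings of 5 dia bar, 5 below the rim, spread sideways to 22 each side, 5.7 further forward. Hub home: key_mid 21.7 above rim.
- rack: The bench rack: wooden foot 115 x 366 x 15, two steel uprights and a square tube along y on which five hangers stand 66 apart, four with keys. Origin at the centre under the rail, on the bench. Nothing of it but hung keys stands higher than the cups' rims (135 above the bench).
- side_key1_mid (a point): A key like the one to hang, already hanging in the rack; only its place is wanted, so as to leave it alone. Point and axes as for key_mid (centre of the bar, z up, x along the bar). Which places of the row these four keys take differs from start to start.
- side_key2_mid (a point): A key like the one to hang, already hanging in the rack; only its place is wanted, so as to leave it alone. Point and axes as for key_mid (centre of the bar, z up, x along the bar). Which places of the row these four keys take differs from start to start.
- side_key3_mid (a point): A key like the one to hang, already hanging in the rack; only its place is wanted, so as to leave it alone. Point and axes as for key_mid (centre of the bar, z up, x along the bar). Which places of the row these four keys take differs from start to start.
- side_key4_mid (a point): A key like the one to hang, already hanging in the rack; only its place is wanted, so as to leave it alone. Point and axes as for key_mid (centre of the bar, z up, x along the bar). Which places of the row these four keys take differs from start to start.
Mind the look-alikes: they are no part of the job. What is shaped like the key but orange is not meant.

How it is judged (in metres and radians):
On the way:
1. the key is drawn out of the block, its tip clear above the block (height (world z) of key_mid above 0.166 m), for 0.1 s.
At the end, for the whole second after the job is handed in: The key hangs at rest in the empty hanger's cup, hub home within 2.5 mm in height and 4 mm fore and aft, upright within 0.1 rad, bar within 0.4 rad of the hanger's x, released; the four other keys hang upright where they were, within 6 mm (z of key_mid in the frame of cup between 0.019 and 0.0245 m and x of key_mid in the frame of cup between -0.004 and 0.004 m and y of key_mid in the frame of cup between -0.0155 and 0.0155 m and angle between each of key_mid, side_key1_mid, side_key2_mid, side_key3_mid, side_key4_mid's own z axis and vertical below 0.1 rad and angle between the x axis of key_mid and the x axis of cup, either way round below 0.4 rad and contact force between key and hanger above 0.2 N and linear speed of key below 0.02 m/s and distance of each of side_key1_mid, side_key2_mid, side_key3_mid, side_key4_mid from where it was at the start of the episode below 0.006 m); the robot touches nothing.
It fails at once if the key, or the gripper, is forced against the empty hanger with more than 15 N (contact force between any of key, the fingers and hanger above 15 N).
It fails at once if one of the hanging keys is knocked: shifted by more than 6 mm or turned by more than about 20 degrees from where it hung (distance of any of side_key1_mid, side_key2_mid, side_key3_mid, side_key4_mid from where it was at the start of the episode above 0.006 m or angle between the x axis of any of side_key1_mid, side_key2_mid, side_key3_mid, side_key4_mid and the x axis of rack, either way round above 0.55 rad).
It also fails if it takes over 64 s, if anything falls off the work surface, if the arm or the gripper's body presses on something with over 40 N, if the wrist force passes 120 N, or if a joint passes its speed limit or range.

### The arm

A 6-joint arm with a two-finger parallel gripper is mounted at the origin on a cart in front of the work surface, level with it; the furniture and walls round the work are solid. World frame = base frame: x ahead of the robot, y to its left, z up, the work surface at z = 0. Lengths are in mm, angles in degrees, forces in N, time in s.
With the tool pointing down it reaches from about 350 to 850 mm from the base axis. Payload 8.1 kg.
Tool frame: the origin (TCP) lies at the very end of the fingers, on their centre line; the grasp point (between the pads) lies 19 mm behind it; z points along the fingers, y is the direction in which the jaws open and shut (so a half turn about z gives the same grasp; the last joint's range is limited). The gripper opens to 85 mm and grips with 20 to 120 N. Pads are 22 mm wide; open, the fingers measure 114 mm over their backs; the gripper's body (76 mm by 85 mm) begins 54 mm behind the grasp point. The pads swing forward as they close: fully open they stand 13 mm farther back than shut.
Start: joints at [-78.977, 7.471, 85.268, -0, 87.261, -4.893], TCP at [164.565, -576.995, 231.292] pointing down, gripper open.
Joint ranges: [-169.43, 169.43], [-51.17, 129.36], [1.28, 143.12], [-76.62, 256.62], [0, 156.53], [-152.29, 152.29]. Speed limits (degrees/s): [136.94, 136.94, 159.86, 180, 180, 180].

### API

Orientations are given as [roll, pitch, yaw] about the fixed x, y, z axes, in that order (R = Rz(yaw) Ry(pitch) Rx(roll)).
In Python, from bench import sensors, viewer, job gives the robot as it stands.
- The arm moves only by the shell command python3 -m pendant 'ROWS' [FORCE]. ROWS is JSON, one flat list of numbers, 5 for each row, row after row: the shift along the world's x, y, z in mm, then the turn about the world's z in rad, then the finger opening in mm, from 0 to 85.4. In form: [x, y, z, twist, hand, x, y, z, twist, hand, ...]. A call has 1 to 12 rows; each row shifts and turns the pose as measured when the row begins; what a row does not reach is not made up. A row lasts 1/12 s, in which the tool goes at most 41.7 mm and 7.16 degrees, less where a joint would pass 70% of its speed; a pose out of reach is approached as far as the arm can. A call with a gripper value outside its range is refused whole. The fingers move at their own pace and stop on an object; FORCE is the grip in N (left out, the last holds). Time passes only in rows, so rows that do not move let the fingers close. It gives the time, the measured TCP pose, the force and the opening at its end, in the units of the state.
- sensors.sense(): the state, without advancing time (a new reading comes with each control period).
- viewer.snapshot(name): name is "scene" or "top" or "wrist"; returns a dict with "frame" (420x560x3 uint8, blue, green, red), "z_map" (420x560 float32, mm along the optical axis (not along the pixel's ray), 0 where there is no reading), "fx", "fy", "cx", "cy" (pixels), "k1" (the pictures are not rectified: a ray, as slopes to the right and down, at radius r is drawn at 1 + k1 r^2 times it, then the intrinsics apply), "view" (4x4, takes a point from world to camera coordinates). Camera axes: x right, y down, z forward; pixel columns grow to the right and rows downward; lengths in mm; the calibration is good to about 2 mm. A picture is of the moment at which its call begins.
- job.hand_in(): hands the job in, once; it reports no verdict.
The state is a dict: "time": time; "joint_pos": joint angles; "qd": joint speeds; "joint_efforts": joint torques, N m; "tool_pos": TCP position; "tcp_rot": TCP orientation; "ft_force": force on the tool from outside, world axes, zero at the start; "wrist_torque": the same for the moment, N m; "finger_gap": finger opening in mm.
Only numpy, scipy, OpenCV 4.12 (cv2) and the standard library are available. Lean on these libraries where they do the work, as an engineer would, in place of code of your own. Each camera call takes 0.05 s, during which the arm holds its last target.

## Working session

There is one attempt and no reset: what is moved stays moved. The work goes in short steps, Python scripts to look and compute and a shell command to move; the robot and the scene stay as the last step left them, time stands still between calls to the robot, and variables do not carry over. Pictures are saved under pics/ and viewed, and the job is handed in when it is done.

```bash
ls; mkdir -p pics; cat > h.py <<'E'
import numpy as np, cv2
from bench import sensors, viewer, job
def snap(n,f):
    s=viewer.snapshot(n); cv2.imwrite('pics/%s.png'%f,s['frame']); np.save('pics/%s.npy'%f,s,allow_pickle=True); return s
def load(f): return np.load('pics/%s.npy'%f,allow_pickle=True).item()
def ray(s,u,v):
    xd=(u-s['cx'])/s['fx']; yd=(v-s['cy'])/s['fy']; rd=np.hypot(xd,yd); r=rd
    for _ in range(30): r=rd/(1+s['k1']*r*r)
    k=r/rd if rd>0 else 1
    V=np.array(s['view']); R=V[:3,:3]; t=V[:3,3]
    return -R.T@t, R.T@np.array([xd*k,yd*k,1])
def onz(s,u,v,z):
    o,d=ray(s,u,v); return o+d*(z-o[2])/d[2]
def pt(s,u,v):
    o,d=ray(s,u,v); return o+d*s['z_map'][int(round(v)),int(round(u))]
def proj(s,p):
    V=np.array(s['view']); c=V[:3,:3]@np.array(p)+V[:3,3]; x,y=c[:2]/c[2]; k=1+s['k1']*(x*x+y*y)
    return s['fx']*x*k+s['cx'], s['fy']*y*k+s['cy']
E
python3 - <<'E'
from h import *
for n in('scene','top','wrist'):
    s=snap(n,n+'0'); print(n,s['fx'],s['k1'],np.round(np.array(s['view']),3).tolist())
print(sensors.sense())
E
```

```text
pics
scene 489.3372132234244 -0.02333630919897061 [[-0.791, -0.611, -0.018, 261.129], [-0.233, 0.329, -0.915, 306.434], [0.566, -0.72, -0.402, 1027.013], [0.0, 0.0, 0.0, 1.0]]
top 526.1410599220861 -0.02325638109844924 [[0.005, -1.0, -0.002, -236.698], [-0.99, -0.005, -0.143, 533.318], [0.143, 0.003, -0.99, 2024.314], [0.0, 0.0, 0.0, 1.0]]
wrist 316.8386177153416 -0.0634312587909014 [[0.274, -0.962, -0.002, -598.869], [-0.913, -0.261, 0.312, -39.833], [-0.301, -0.083, -0.95, 380.474], [0.0, 0.0, 0.0, 1.0]]
{'time': 0.15, 'joint_pos': array([-7.89761761e+01,  7.50475910e+00,  8.53141571e+01, -8.57945600e-04,
        8.72615399e+01, -4.89425230e+00]), 'qd': array([-0.02173909, -0.208496  , -0.29079453, -0.01241159,  0.0600286 ,
        0.07095436]), 'joint_efforts': array([ 1.89482569e-03, -5.70061505e+01, -5.01158881e+01, -2.67220721e-04,
        9.60795471e-03,  4.10161590e-05]), 'tool_pos': array([ 164.48229605, -576.58368091,  230.49724563]), 'tcp_rot': array([-1.79919764e+02, -6.01048685e-03,  1.59181136e+01]), 'ft_force': array([ 0.15051518,  0.50052676, -0.60616803]), 'wrist_torque': array([-0.00589909, -0.03141753,  0.00898989]), 'finger_gap': 85.1203008517278}
```

View pics/scene0.png

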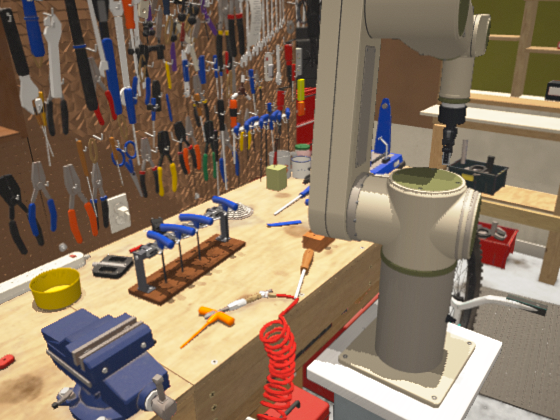

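View pics/top0.png

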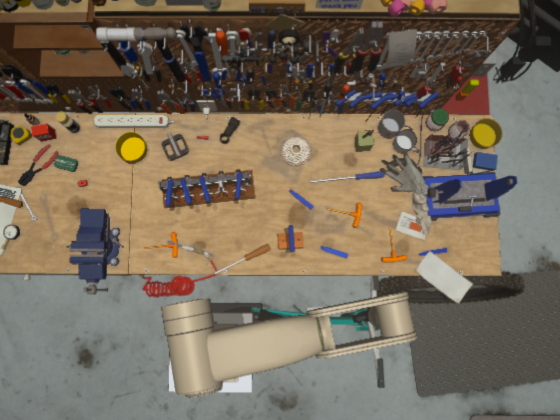

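View pics/wrist0.png

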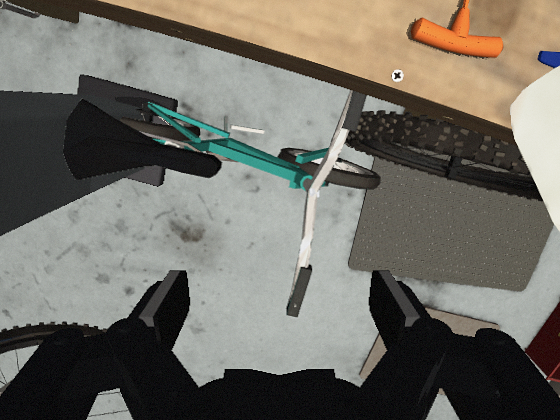

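```bash
python3 - <<'E'
from h import *
t=load('top0')['frame'];s=load('scene0')['frame']
a=cv2.resize(t[165:215,155:265],None,fx=7,fy=7,interpolation=3)
cv2.imwrite('pics/c1.png',a)
b=cv2.resize(t[180:270,260:380],None,fx=6,fy=6,interpolation=3)
cv2.imwrite('pics/c2.png',b)
c=cv2.resize(s[190:305,125:255],None,fx=5,fy=5,interpolation=3);cv2.imwrite('pics/c3.png',c)
E
```

```text
(no output)
```

View pics/c1.png

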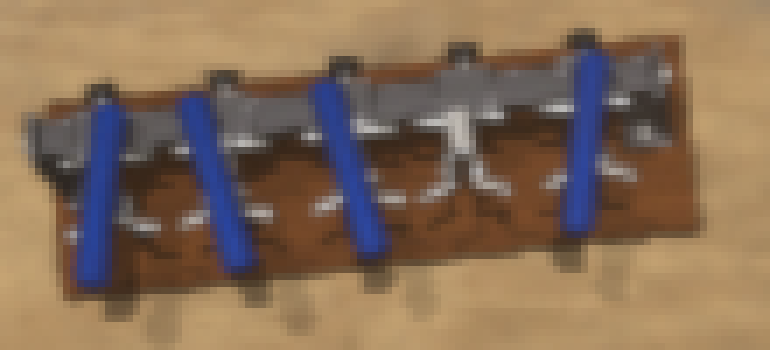

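View pics/c2.png

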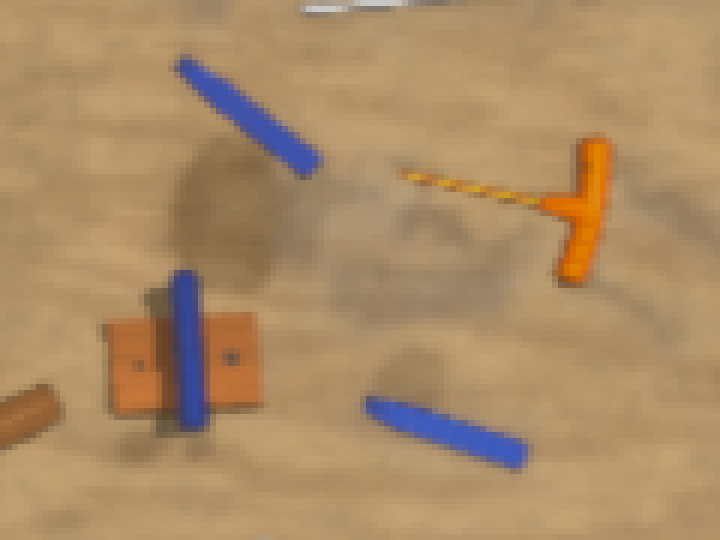

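View pics/c3.png

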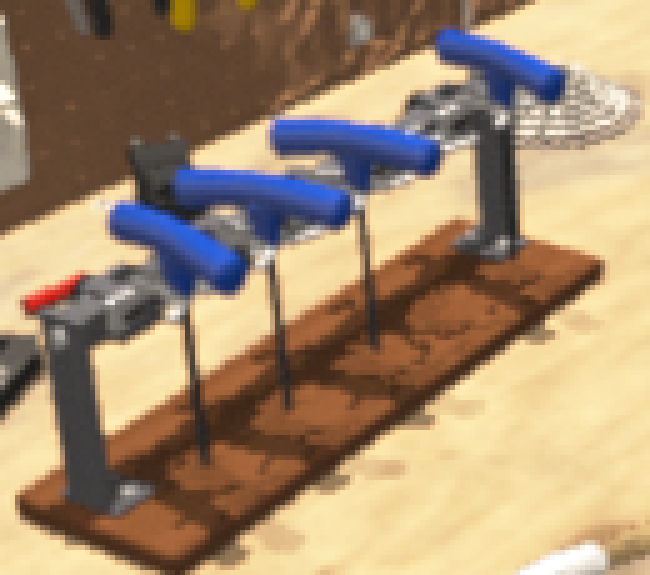

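The key is the blue T-bar at top (290,240), standing upright in the drilled block. The rest are look-alikes: blue flat sticks at (302,199), (334,252) and (430,252), and orange Ts at (357,215), (175,245) and (392,250). The crop shows the blue bar over the block. The empty hanger is fourth from the left, at (221,187).

```bash
python3 - <<'E'
from h import *
s=load('top0');f=s['frame'].astype(int)
hsv=cv2.cvtColor(s['frame'],cv2.COLOR_BGR2HSV)
m=cv2.inRange(hsv,(108,130,60),(130,255,255))
n,l,st,c=cv2.connectedComponentsWithStats(m)
for i in range(1,n):
    x,y,w,h,a=st[i]
    if a<40 or not(155<x<340 and 165<y<270): continue
    ys,xs=np.where(l==i)
    r=cv2.minAreaRect(np.stack([xs,ys],1).astype(np.float32))
    zc=155 if y<215 and x<260 else 140
    P=onz(s,*c[i],zc)
    q=np.array([onz(s,xx,yy,zc)[:2] for xx,yy in zip(xs,ys)]);_,_,v=np.linalg.svd(q-q.mean(0))
    print(c[i].round(1),a,P.round(1),'yaw',np.degrees(np.arctan(v[0,1]/v[0,0])).round(1), 'zmap',np.median(pt(s,*c[i])).round(0),pt(s,*c[i]).round(0))
for u,v in((164,171+14),(250,174),(252,198),(165,208),(161.5,180),(248,172),(220,172),(221,187)):
    print(u,v,pt(s,u,v).round(1), onz(s,u,v,15).round(1))
E
```

```text
[238.1 185.3] 81 [ 622.6 -107.3  155. ] yaw -4.4 zmap 157.0 [ 622. -107.  157.]
[204.4 188.5] 88 [610.   18.3 155. ] yaw 18.2 zmap 176.0 [606.  16. 176.]
[185.4 190.6] 92 [601.5  88.7 155. ] yaw 18.1 zmap 168.0 [599.  86. 168.]
[168.8 192.3] 99 [595.1 150.6 155. ] yaw -4.7 zmap 169.0 [592. 148. 169.]
[301.6 199.5] 82 [ 572.5 -344.4  140. ] yaw 51.7 zmap 4.0 [ 596. -352.    4.]
[291.2 238.1] 62 [ 427.6 -305.4  140. ] yaw 4.2 zmap 141.0 [ 427. -305.  141.]
[334.3 251.5] 87 [ 378.9 -464.3  140. ] yaw 72.0 zmap 7.0 [ 388. -480.    7.]
164 185 [628.2 175.5 126.2] [650.3 199.2  15. ]
250 174 [ 672.8 -149.5  122.9] [ 696.7 -144.5   15. ]
252 198 [ 600.8 -153.2    5.5] [ 599.1 -153.6   15. ]
165 208 [558.5 193.7   6.5] [557.2 192.   15. ]
161.5 180 [672.1 211.5   8. ] [670.7 209.9  15. ]
248 172 [ 680.  -142.   125.4] [ 704.8 -136.4   15. ]
220 172 [679.5 -35.6 125.6] [704.4 -24.   15. ]
221 187 [623.1 -39.7 117.5] [643.1 -29.2  15. ]
```

```bash
python3 - <<'E'
from h import *
s=load('wrist0');V=np.array(s['view']);print(-V[:3,:3].T@V[:3,3])
E
python3 -m pendant '[20,23,2,-0.05,85, 20,23,2,-0.05,85, 20,23,2,-0.05,85, 20,23,2,-0.05,85, 20,23,2,0,85, 20,23,2,0,85, 20,23,2,0,85, 20,23,2,0,85,  20,23,2,0,85,  20,23,0,0,85,0,0,0,0,85,0,0,0,0,85]'
python3 - <<'E'
from h import *
snap('wrist','w1')
E
```

```text
[ 242.19435704 -554.65196872  372.41649116]
time: 1.15
tool_pos: [368.5, -333.0, 244.0]
tcp_rot: [-179.5, 0.1, 3.6]
ft_force: [0.3, 0.1, 0.0]
finger_gap: 84.8
```

View pics/w1.png

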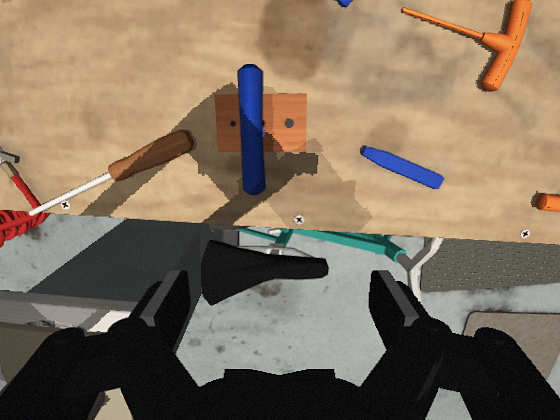

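The wrist view shows the blue bar from (250,66) to (255,193), above the orange-brown block.

```bash
cat >> h.py <<'E'
def blue(s,zmin,zmax,amin=100):
    hsv=cv2.cvtColor(s['frame'],cv2.COLOR_BGR2HSV)
    m=cv2.inRange(hsv,(105,120,30),(130,255,255))
    n,l,st,c=cv2.connectedComponentsWithStats(m)
    for i in range(1,n):
        if st[i][4]<amin: continue
        ys,xs=np.where(l==i)
        P=np.array([pt(s,x,y) for x,y in zip(xs,ys) if s['z_map'][y,x]>0])
        if not len(P): continue
        P=P[(P[:,2]>zmin)&(P[:,2]<zmax)]
        if len(P)<amin/2: continue
        r=cv2.minAreaRect(P[:,:2].astype(np.float32)); 
        q=P[:,:2];_,_,v=np.linalg.svd(q-q.mean(0),full_matrices=False)
        print(c[i].round(),st[i][4],'rect',np.round(r[0],1),np.round(r[1],1),round(r[2],1),'mean',P.mean(0).round(1),'ztop',np.percentile(P[:,2],97).round(1),'yaw',np.degrees(np.arctan(v[0,1]/v[0,0])).round(1))
E
python3 - <<'E'
from h import *
blue(load('w1'),100,180)
print(sensors.sense()['tool_pos'],sensors.sense()['tcp_rot'])
E
```

```text
[251. 128.] 2812 rect [ 428.7 -306.3] [100.5  17.7] 4.3 mean [ 431.8 -306.5  137.5] ztop 141.1 yaw 4.4
[ 368.39302143 -333.03518903  243.9077135 ] [-1.79443228e+02  1.02184360e-01  3.60121978e+00]
```

```bash
python3 -m pendant '[30,13.5,0,0.014,85, 30,13.5,0,0,85, 0,0,0,0,85, 0,0,-30,0,85, 0,0,-30,0,85, 0,0,-20,0,85, 0,0,0,0,85]'
python3 - <<'E'
from h import *
blue(snap('wrist','w2'),100,180)
E
```

```text
time: 1.78
tool_pos: [426.9, -312.9, 162.4]
tcp_rot: [-179.7, 0.1, 3.9]
ft_force: [-1.2, -0.0, -1.1]
finger_gap: 84.9
[268. 236.] 4523 rect [ 430.1 -306.2] [98.7 18.3] 4.2 mean [ 436.2 -305.9  137.5] ztop 141.2 yaw 4.2
```

View pics/w2.png

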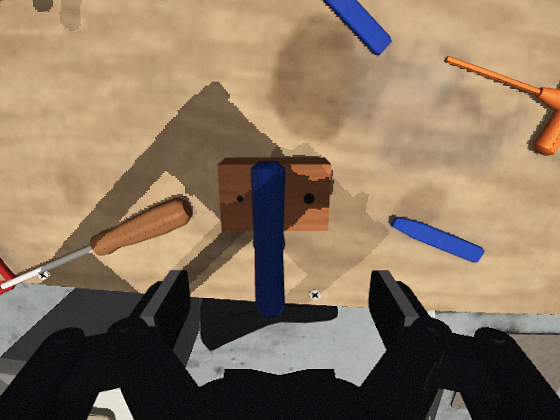

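The key sits at about (429.5,-306), so the TCP is about 7 mm to the right of it. I'll correct that, then descend.

```bash
python3 -m pendant '[2,6.8,0,0.003,85, 0,0,-20,0,85, 0,0,-18,0,85, 0,0,-6,0,85, 0,0,0,0,85]'
```

```text
time: 2.25
tool_pos: [431.3, -311.1, 128.0]
tcp_rot: [179.8, -0.4, 3.9]
ft_force: [-0.4, 0.5, -0.4]
finger_gap: 84.8
```

```bash
python3 -m pendant '[-1,5,-5,0,85, -1,3,-4,0,85, 0,1,-3,0,85, 0,0,0,0,85]'
```

```text
time: 2.58
tool_pos: [431.0, -303.0, 120.2]
tcp_rot: [179.5, -0.7, 3.8]
ft_force: [-0.6, 0.2, 0.0]
finger_gap: 84.9
```

```bash
python3 -m pendant '[-1,-2.5,-4,0,70, 0,0,0,0,60, 0,0,0,0,50, 0,0,0,0,45]'
```

```text
time: 2.92
tool_pos: [430.6, -306.1, 117.2]
tcp_rot: [179.4, -0.8, 3.9]
ft_force: [0.5, -0.1, 0.6]
finger_gap: 45.0
```

```bash
python3 -m pendant '[0,0,0,0,35, 0,0,0,0,25, 0,0,0,0,15, 0,0,0,0,10, 0,0,0,0,10, 0,0,0,0,10]' 45
python3 - <<'E'
from h import *
blue(snap('wrist','w3'),100,180); snap('scene','s3')
E
```

```text
time: 3.42
tool_pos: [430.8, -306.5, 117.7]
tcp_rot: [179.4, -0.8, 3.9]
ft_force: [0.0, -0.1, -0.5]
finger_gap: 16.8
[279. 277.] 7084 rect [ 430.9 -306.2] [97.4 18.8] 4.1 mean [ 439.3 -305.5  137.5] ztop 141.1 yaw 4.1
```

View pics/w3.png

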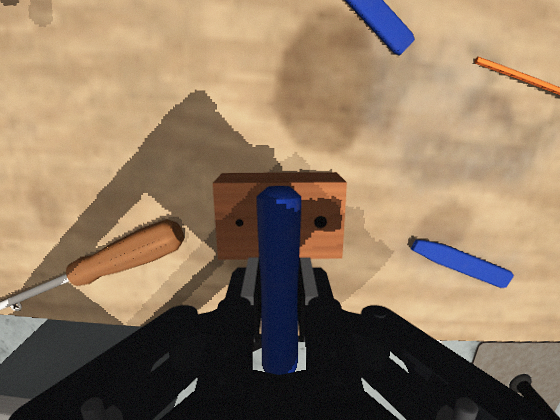

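```bash
python3 -m pendant '[0,0,0,0,30, 0,0,0,0,30, 0,0,-4,0,30, 0,0,-1,0,30, 0,0,0,0,25, 0,0,0,0,15, 0,0,0,0,10, 0,0,0,0,10, 0,0,0,0,10]' 45
```

```text
time: 4.27
tool_pos: [430.9, -306.4, 112.2]
tcp_rot: [179.4, -0.8, 3.9]
ft_force: [-0.1, 1.0, 0.8]
finger_gap: 16.9
```

Same opening at a lower height, so the grip is good. Next I draw the key straight up.

```bash
python3 -m pendant '[0,0,4,0,10, 0,0,10,0,10, 0,0,12,0,10, 0,0,12,0,10, 0,0,12,0,10, 0,0,12,0,10, 0,0,12,0,10, 0,0,0,0,10, 0,0,0,0,10]' 45
python3 - <<'E'
from h import *
blue(snap('wrist','w4'),150,280); snap('scene','s4')
s=sensors.sense();print(s['tool_pos'],s['tcp_rot'])
E
```

```text
time: 5.02
tool_pos: [431.2, -306.7, 197.5]
tcp_rot: [179.2, -1.0, 3.9]
ft_force: [0.1, 0.5, -1.3]
finger_gap: 16.8
[279. 279.] 7193 rect [ 432.5 -306.2] [93.  18.7] 4.0 mean [ 441.5 -305.4  223.1] ztop 226.5 yaw 4.0
[ 431.08364535 -306.65075633  196.83437005] [179.26075672  -0.93624552   3.86078963]
```

View pics/w4.png

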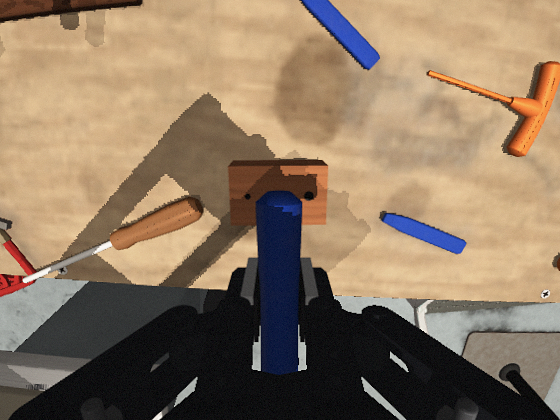

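View pics/s4.png

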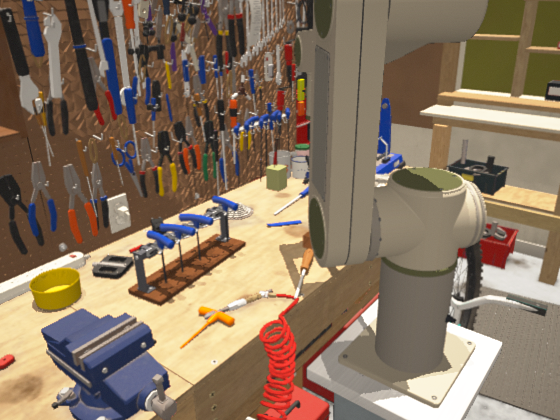

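Key drawn out and held upright, with key_mid at about z 214. Next stop is a spot in front of the rack for a close look.

```bash
python3 -m pendant '[5,15,0,0,10, 8,28,0,0,10, 8,30,0,0.01,10, 8,30,0,0.01,10, 8,30,0,0.01,10, 8,30,0,0.01,10, 8,30,0,0,10, 8,28,0,0,10, 5,20,0,0,10, 2,8,0,0,10,0,0,0,0,10,0,0,0,0,10]'
python3 - <<'E'
from h import *
blue(snap('wrist','w5'),140,280)
s=sensors.sense();print(s['tool_pos'],s['tcp_rot'])
E
```

```text
time: 6.12
tool_pos: [493.2, -45.5, 185.9]
tcp_rot: [179.6, -0.0, 6.1]
ft_force: [-0.7, -0.8, -1.2]
finger_gap: 16.9
[52. 59.] 5589 rect [584.6  79.8] [63.4 18.3] 17.2 mean [586.1  77.4 162.7] ztop 168.6 yaw 17.1
[188.  59.] 4611 rect [590.5   9.1] [58.9 18.3] 17.2 mean [591.1   8.4 164.6] ztop 168.7 yaw 17.7
[424.  58.] 4780 rect [ 603.5 -106.6] [18.9 58.3] 85.2 mean [ 604.4 -104.3  163.7] ztop 168.6 yaw -3.9
[279. 279.] 7209 rect [494.3 -45.1] [94.2 18.7] 6.2 mean [504.  -44.  211.3] ztop 214.9 yaw 6.2
[493.11034904 -45.84897529 185.86043188] [ 1.79656870e+02 -4.05086792e-02  6.02805035e+00]
```

View pics/w5.png

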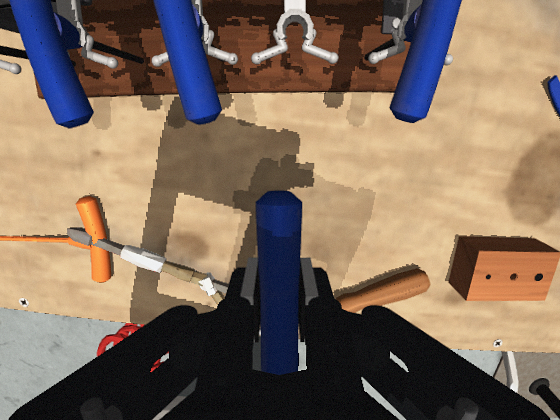

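The empty fork is at (296,25), with wing tips at (255,58) and (337,57). Neighbour bars end at (200,118) and (410,115).

```bash
python3 - <<'E'
from h import *
s=load('w5')
cv2.imwrite('pics/c5.png',cv2.resize(s['frame'][0:75,240:350],None,fx=7,fy=7,interpolation=cv2.INTER_NEAREST))
E
```

```text
(no output)
```

View pics/c5.png

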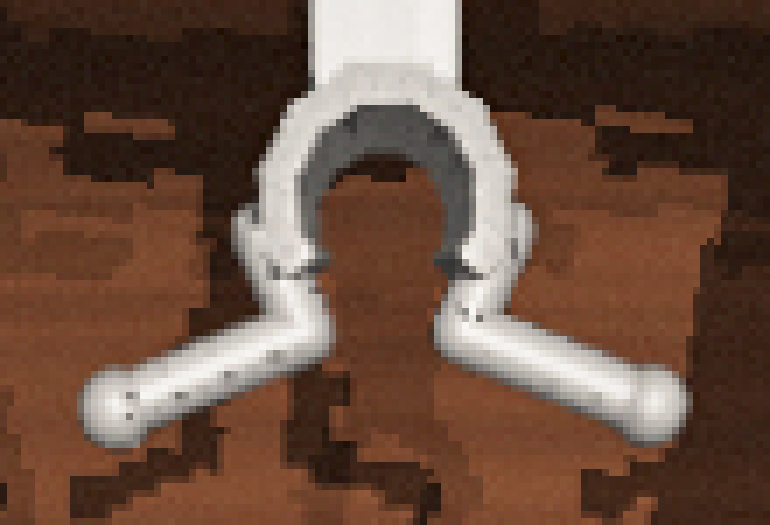

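```bash
python3 - <<'E'
from h import *
s=load('w5')
q=lambda x,y,z: onz(s,240+x/7-.5,y/7-.5,z)
c=q(388,190,135); L=q(112,407,130);R=q(658,402,130); l=q(301,190,135); r=q(476,190,135); t=q(388,105,135)
mL=q(325,330,130);mR=q(440,330,130)
for n,p in dict(c=c,L=L,R=R,l=l,r=r,t=t,mL=mL,mR=mR).items(): print(n,p.round(1))
d=L-R;print('width',np.linalg.norm(d),'yaw',np.degrees(np.arctan2(-d[0],d[1])),'wingmid',(L+R)/2, 'throat',np.linalg.norm(mL-mR),'cupdia',np.linalg.norm(l-r))
print('depth at rim',pt(s,294,12).round(1), pt(s,255,57).round(1),pt(s,333,57).round(1))
for a in(5,6,7):
  a=np.radians(a);print((L+R)[:2]/2+14.7*np.array([np.cos(a),np.sin(a)]))
E
```

```text
c [617.4 -41.2 135. ]
L [599.9 -20.7 130. ]
R [605.2 -65.4 130. ]
l [616.7 -34.5 135. ]
r [618.2 -48.1 135. ]
t [623.5 -40.5 135. ]
mL [607.6 -37.5 130. ]
mR [608.6 -46.8 130. ]
width 44.94518226878352 yaw 6.763032180821036 wingmid [602.54090308 -43.05891911 130.        ] throat 9.386722411297834 cupdia 13.735730842926339
depth at rim [625.1 -39.9 133.6] [599.6 -20.8 134.5] [604.7 -64.7 132.7]
[617.18496514 -41.77772969]
[617.16037494 -41.5223507 ]
[617.13133151 -41.26743976]
```

```bash
python3 -m pendant '[0,-5,-8,0,10, 0,-3,-8,0,10, 0,0,-6,0,10, 0,0,0,0,10,0,0,0,0,10]'
python3 -m pendant '[0,0,0,0.005,10]'
```

```text
time: 6.58
tool_pos: [491.7, -59.6, 160.3]
tcp_rot: [179.6, 0.1, 5.7]
ft_force: [-0.4, 0.7, -1.0]
finger_gap: 17.0
time: 6.67
tool_pos: [491.3, -60.0, 159.8]
tcp_rot: [179.6, 0.1, 5.9]
ft_force: [-0.4, 0.6, -0.5]
finger_gap: 16.8
```

```bash
python3 -m pendant '[10,2,0,0.003,10, 15,3,0,0,10, 15,3,0,0,10, 10,2,0,0,10, 4,0,0,0,10,0,0,0,0,10,0,0,0,0,10]'
python3 - <<'E'
from h import *
blue(snap('wrist','w6'),140,280)
E
```

```text
time: 7.25
tool_pos: [547.5, -50.8, 161.0]
tcp_rot: [179.6, 0.1, 6.1]
ft_force: [0.8, 0.6, -1.4]
finger_gap: 17.0
[427. 120.] 9672 rect [ 625.3 -108.3] [ 19.2 100.3] 85.8 mean [ 628.9 -105.8  163.8] ztop 168.4 yaw -4.6
[144. 122.] 9721 rect [610.9  15.8] [100.2  19.1] 17.9 mean [615.1  14.6 164. ] ztop 168.5 yaw 17.8
[ 24. 172.] 5435 rect [596.6  82.5] [86.8 17.1] 17.3 mean [587.2  75.5 160.1] ztop 167.4 yaw 13.7
[279. 279.] 7212 rect [549.5 -50.5] [92.7 19. ] 6.3 mean [558.3 -49.2 186.3] ztop 189.8 yaw 6.3
```

View pics/w6.png

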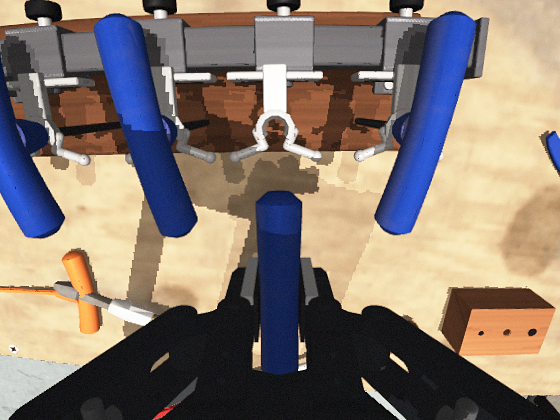

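The fork is centred at (276,128), straight ahead of the held bar at column 279. I'll refine that with a crop.

```bash
python3 - <<'E'
from h import *
s=load('w6')
cv2.imwrite('pics/c6.png',cv2.resize(s['frame'][60:170,222:332],None,fx=5,fy=5,interpolation=cv2.INTER_NEAREST))
E
```

```text
(no output)
```

View pics/c6.png

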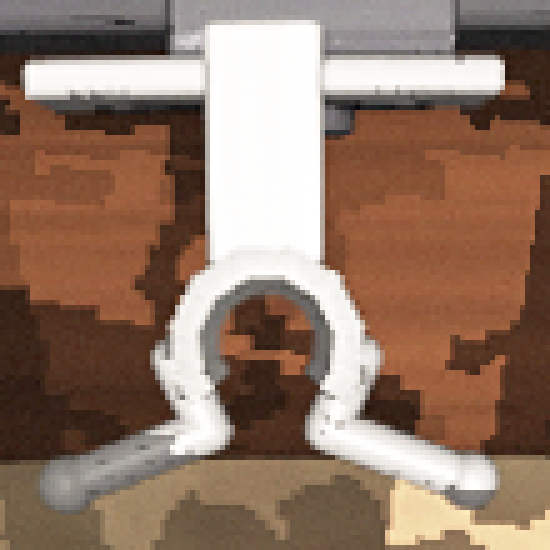

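```bash
python3 - <<'E'
from h import *
s=load('w6')
q=lambda x,y,z: onz(s,222+x/5-.5,60+y/5-.5,z)
t=q(266,278,135);l=q(201,340,135);r=q(333,340,135)
L=q(67,484,130);R=q(473,480,130);bl=q(218,430,130);br=q(318,430,130)
print('cup mid',((l+r)/2).round(1),'top',t.round(1),'dia',np.linalg.norm(l-r)); d=L-R
a=np.arctan2(-d[0],d[1]);m=(L+R)/2
print('wings',L.round(1),R.round(1),m.round(1),np.degrees(a),'cup from wings',m[:2]+14.7*np.array([np.cos(a),np.sin(a)]),'throat',((bl+br)/2).round(1),np.linalg.norm(bl-br))
# held bar: centre line at its near-to-fork end
print(proj(s,[617.2,-41.4,135]))
hsv=cv2.cvtColor(s['frame'],cv2.COLOR_BGR2HSV);mm=cv2.inRange(hsv,(105,120,30),(130,255,255))
for v in(205,220,235,250):
    xs=np.where(mm[v,240:320])[0]+240; u=(xs.min()+xs.max())/2; print(v,u,onz(s,u,v,182).round(1))
b=sensors.sense();print(b['tool_pos'],b['tcp_rot'])
E
```

```text
cup mid [617.8 -41.2 135. ] top [623.9 -40.4 135. ] dia 13.610264043063044
wings [600.  -21.1 130. ] [605.1 -65.  130. ] [602.5 -43.  130. ] 6.579878439706886 cup from wings [617.14870033 -41.36080038] throat [608.1 -42.3 130. ] 10.787050064615029
(np.float64(275.22396466360107), np.float64(128.69739100794467))
205 278.5 [590.8 -45.7 182. ]
220 278.5 [584.5 -46.3 182. ]
235 279.0 [577.9 -47.2 182. ]
250 278.5 [571.2 -47.7 182. ]
[547.33431196 -50.80360504 160.9630534 ] [1.79593548e+02 6.27066042e-02 6.09416859e+00]
```

```bash
python3 -m pendant '[10,2.0,-0.5,0.003,10, 15,2,-0.5,0,10, 12,1.4,0,0,10, 4,0.5,0,0,10,0,0,0,0,10,0,0,0,0,10,0,0,0,0,10]'
```

```text
time: 7.88
tool_pos: [585.7, -45.8, 160.3]
tcp_rot: [179.6, 0.2, 6.2]
ft_force: [0.8, -0.3, -0.7]
finger_gap: 17.3
```

```bash
python3 -m pendant '[5,0.7,0,0,10, 5,0.6,0,0,10, 4,0.4,0,0,10, 0,0,0,0,10,0,0,0,0,10]'
python3 - <<'E'
from h import *
blue(snap('wrist','w7'),175,280)
b=sensors.sense();print(b['tool_pos'],b['tcp_rot'],b['ft_force'])
s=load('w7');cv2.imwrite('pics/c7.png',cv2.resize(s['frame'][150:280,200:360],None,fx=5,fy=4.6,interpolation=3))
E
```

```text
time: 8.3
tool_pos: [599.7, -44.2, 160.5]
tcp_rot: [179.6, 0.2, 6.2]
ft_force: [-0.4, -0.0, -1.4]
finger_gap: 17.1
[279. 279.] 7241 rect [601.8 -43.7] [92.7 18.8] 6.5 mean [610.5 -42.6 185.9] ztop 189.4 yaw 6.4
[599.73486695 -44.20865815 160.56763102] [179.58298821   0.19564321   6.18949931] [ 0.12689965 -0.228727   -0.092776  ]
```

View pics/c7.png

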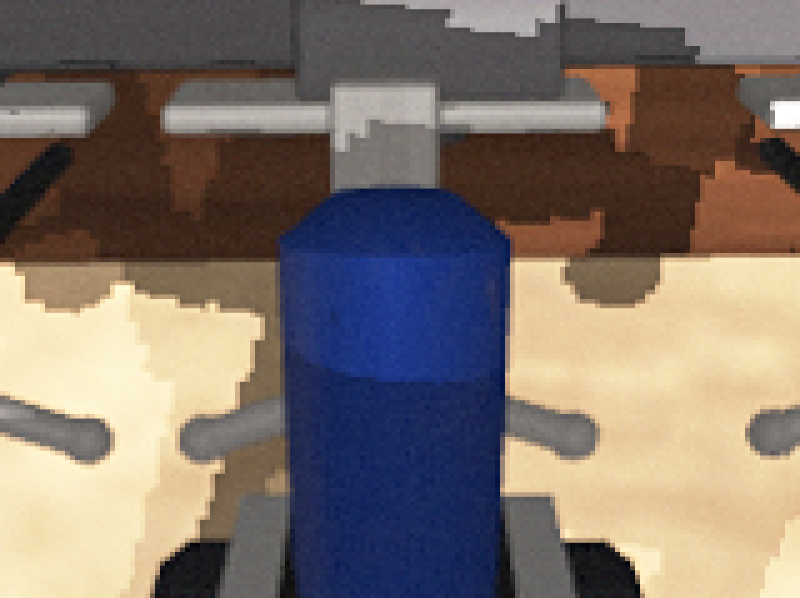

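Wing tips at (241,245) and (315,245) sit symmetrically about the held bar. Feeling in gently from here.

```bash
python3 -m pendant '[3,0.4,0,0,10, 2,0.25,0,0,10, 2,0.2,0,0,10, 0,0,0,0,10]'
python3 -m pendant '[2,0.25,0,0,10, 2,0.2,0,0,10, 0,0,0,0,10]'
```

```text
time: 8.68
tool_pos: [607.3, -43.2, 160.5]
tcp_rot: [179.6, 0.2, 6.2]
ft_force: [0.3, -0.4, -1.3]
finger_gap: 17.1
time: 8.93
tool_pos: [611.7, -42.7, 160.4]
tcp_rot: [179.6, 0.2, 6.2]
ft_force: [0.3, 0.6, -2.0]
finger_gap: 17.1
```

```bash
python3 -m pendant '[1.5,0.18,0,0,10, 1.5,0.15,0,0,10, 0,0,0,0,10]'
python3 -m pendant '[1.5,0.18,0,0,10, 1.5,0.15,0,0,10, 0,0,0,0,10]'
```

```text
time: 9.18
tool_pos: [615.0, -42.4, 160.3]
tcp_rot: [179.6, 0.2, 6.2]
ft_force: [-0.3, 0.3, -1.0]
finger_gap: 17.2
time: 9.43
tool_pos: [618.3, -42.0, 160.3]
tcp_rot: [179.6, 0.2, 6.2]
ft_force: [-0.5, 0.5, -1.6]
finger_gap: 17.2
```

```bash
python3 -m pendant '[1.5,0.2,0,0,10, 0,0,0,0,10,0,0,0,0,10]'
python3 - <<'E'
from h import *
blue(snap('wrist','w8'),175,280)
b=sensors.sense();print(b['tool_pos'],b['tcp_rot'],b['ft_force'])
s=load('w8');cv2.imwrite('pics/c8.png',cv2.resize(s['frame'][150:300,200:360],None,fx=5,fy=4,interpolation=3))
s=snap('scene','s8');cv2.imwrite('pics/c8s.png',cv2.resize(s['frame'][190:290,130:260],None,fx=6,fy=6,interpolation=3))
E
```

```text
time: 9.68
tool_pos: [620.0, -41.8, 160.3]
tcp_rot: [179.6, 0.2, 6.2]
ft_force: [-0.8, -0.4, 0.1]
finger_gap: 17.1
[279. 279.] 7235 rect [622.1 -41.3] [92.3 18.7] 6.4 mean [630.8 -40.2 185.7] ztop 189.2 yaw 6.4
[619.98066884 -41.74078004 160.31538659] [179.59177313   0.2269407    6.19310659] [ 0.47169243  0.42022481 -0.64073248]
```

View pics/c8.png

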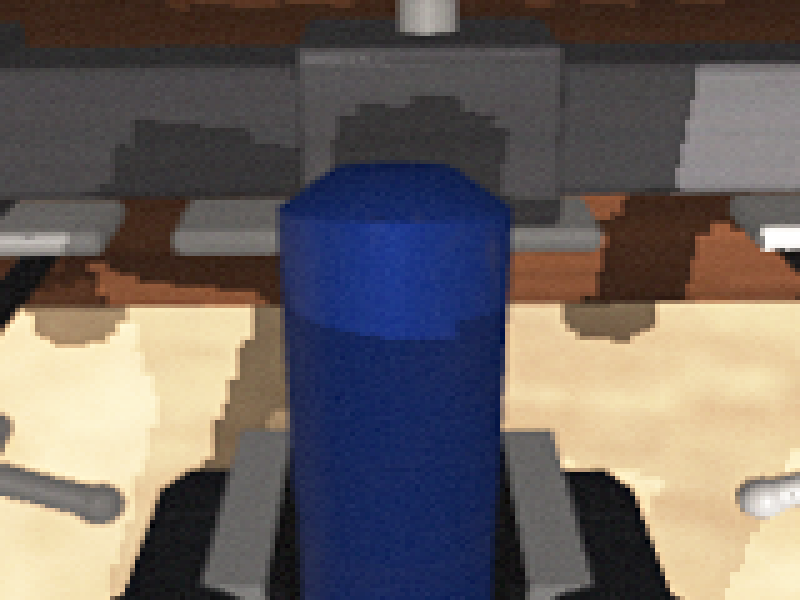

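View pics/c8s.png

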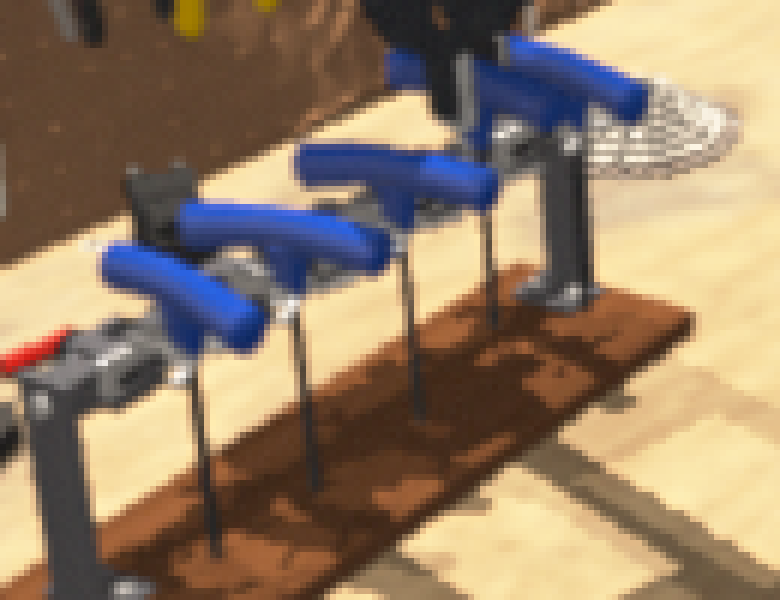

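Shank is in the throat with no contact felt. Lowering in stages.

```bash
python3 -m pendant '[0,0,-3,0,10, 0,0,-3,0,10, 0,0,-2,0,10, 0,0,0,0,10, 0,0,0,0,10]'
python3 -m pendant '[0,0,-1.5,0,10, 0,0,-1,0,10,0,0,0,0,10]'
```

```text
time: 10.2
tool_pos: [619.6, -41.8, 151.2]
tcp_rot: [179.6, 0.3, 6.2]
ft_force: [-0.3, -0.2, -0.9]
finger_gap: 16.9
time: 10.45
tool_pos: [619.5, -41.8, 148.2]
tcp_rot: [179.6, 0.3, 6.2]
ft_force: [-0.2, -0.5, -0.0]
finger_gap: 17.0
```

```bash
python3 -m pendant '[0.3,0,-1,0,10, 0,0,-1,0,10,0,0,0,0,10]'
python3 -m pendant '[0,0,-1,0,10, 0,0,-1,0,10,0,0,0,0,10]'
```

```text
time: 10.7
tool_pos: [620.0, -41.8, 146.2]
tcp_rot: [179.6, 0.3, 6.2]
ft_force: [-0.6, 0.3, -0.9]
finger_gap: 17.2
time: 10.95
tool_pos: [620.0, -41.7, 144.2]
tcp_rot: [179.6, 0.2, 6.2]
ft_force: [-0.1, 0.1, -1.1]
finger_gap: 16.9
```

```bash
python3 -m pendant '[0,0,-0.8,0,10, 0,0,-0.6,0,10,0,0,0,0,10]'
python3 -m pendant '[0,0,-0.6,0,10, 0,0,0,0,10]'
python3 -m pendant '[0,0,-0.6,0,10, 0,0,0,0,10]'
```

```text
time: 11.2
tool_pos: [619.9, -41.4, 142.9]
tcp_rot: [179.6, 0.2, 6.2]
ft_force: [-0.4, 0.2, -0.9]
finger_gap: 17.1
time: 11.37
tool_pos: [619.9, -41.4, 142.4]
tcp_rot: [179.6, 0.3, 6.2]
ft_force: [-0.3, 0.1, -0.6]
finger_gap: 17.1
time: 11.53
tool_pos: [619.8, -41.3, 141.9]
tcp_rot: [179.6, 0.3, 6.2]
ft_force: [-0.3, 0.5, -0.8]
finger_gap: 17.0
```

```bash
python3 -m pendant '[0,0,-0.6,0,10, 0,0,0,0,10]'
python3 -m pendant '[0,0,-0.6,0,10, 0,0,0,0,10]'
python3 - <<'E'
from h import *
blue(snap('wrist','w9'),155,280)
E
```

```text
time: 11.7
tool_pos: [619.7, -41.3, 141.4]
tcp_rot: [179.6, 0.3, 6.2]
ft_force: [-2.1, 1.1, -0.3]
finger_gap: 17.1
time: 11.87
tool_pos: [619.6, -41.2, 140.9]
tcp_rot: [179.6, 0.3, 6.2]
ft_force: [-1.9, 0.9, -0.8]
finger_gap: 17.5
[279. 279.] 7249 rect [621.9 -40.8] [92.3 18.8] 6.5 mean [630.5 -39.7 166.1] ztop 169.7 yaw 6.4
[437. 259.] 6645 rect [ 643.3 -100.5] [33.3 66.8] 84.5 mean [ 646.5 -106.7  164.1] ztop 168.5 yaw -5.0
[140. 256.] 5987 rect [634.   15.5] [57.7 29.2] 19.9 mean [634.9  20.4 164. ] ztop 168.6 yaw 18.7
[ 30. 312.] 6141 rect [596.5  81.4] [82.9 15. ] 17.9 mean [592.   77.1 162.6] ztop 168.2 yaw 14.8
[399. 362.] 132 rect [609.  -89.9] [55.6  5.1] 33.8 mean [598.2 -97.5 171.9] ztop 208.8 yaw 32.9
```

```bash
python3 -m pendant '[-0.4,0.1,-0.4,0,10, 0,0,0,0,10]'
python3 -m pendant '[-0.2,0,-0.5,0,10, 0,0,0,0,10]'
python3 -m pendant '[0,0,-0.5,0,10, 0,0,0,0,10]'
```

```text
time: 12.08
tool_pos: [619.4, -41.1, 140.3]
tcp_rot: [179.6, 0.3, 6.2]
ft_force: [-0.5, 0.7, 0.2]
finger_gap: 17.1
time: 12.25
tool_pos: [619.3, -41.1, 139.9]
tcp_rot: [179.6, 0.2, 6.2]
ft_force: [-2.0, 0.9, 0.8]
finger_gap: 17.2
time: 12.42
tool_pos: [619.4, -41.1, 139.8]
tcp_rot: [179.6, 0.2, 6.2]
ft_force: [-1.1, 1.0, 1.3]
finger_gap: 17.2
```

```bash
python3 -m pendant '[-0.2,0,-0.4,0,10, 0,0,0,0,10]'
python3 - <<'E'
from h import *
blue(snap('wrist','w10'),155,280,3000)
E
```

```text
time: 12.58
tool_pos: [619.4, -41.1, 139.8]
tcp_rot: [179.6, 0.2, 6.2]
ft_force: [-2.1, 0.8, 1.2]
finger_gap: 17.0
[279. 279.] 7251 rect [621.7 -40.6] [92.  18.7] 6.4 mean [630.1 -39.5 165.1] ztop 168.6 yaw 6.4
[439. 259.] 6761 rect [ 642.9 -100.1] [34.3 67.1] 85.3 mean [ 646.5 -106.7  164. ] ztop 168.5 yaw -5.0
[139. 256.] 6057 rect [634.4  15.6] [57.1 29.8] 20.2 mean [635.1  20.5 164. ] ztop 168.6 yaw 18.7
[ 29. 315.] 6045 rect [595.8  81.3] [84.  15.7] 17.6 mean [591.1  76.7 162.5] ztop 168.2 yaw 14.6
```

Seated: bar top is at 168.6 and the neighbours are at 168.5. Releasing with a small opening.

```bash
python3 -m pendant '[0,0,0,0,18.5, 0,0,0,0,21, 0,0,0,0,24, 0,0,0,0,28, 0,0,0,0,32, 0,0,0,0,34, 0,0,0,0,34]'
python3 - <<'E'
from h import *
blue(snap('wrist','w11'),155,280,3000)
E
```

```text
time: 13.22
tool_pos: [619.9, -41.8, 139.0]
tcp_rot: [179.6, 0.1, 6.2]
ft_force: [-0.1, 0.7, -0.1]
finger_gap: 34.4
[440. 256.] 6269 rect [ 646.3 -103.1] [28.2 60.2] 84.4 mean [ 649.4 -107.   163.9] ztop 168.5 yaw -5.0
[277. 280.] 7179 rect [621.6 -40.6] [92.3 18.9] 6.3 mean [630.7 -39.5 165.1] ztop 168.7 yaw 6.6
[136. 255.] 5825 rect [633.   14.8] [60.  30.2] 18.6 mean [636.6  20.8 163.7] ztop 168.5 yaw 19.8
[ 28. 319.] 5758 rect [592.5  56.7] [68.7 76.4] 84.1 mean [590.   76.3 162.6] ztop 168.1 yaw 13.9
```

View pics/w11.png

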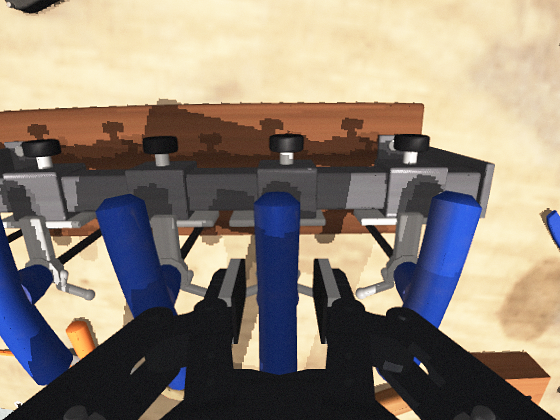

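Fingers are clear of the bar on both sides. Lifting away.

```bash
python3 -m pendant '[0,0.3,5,0,34, 0,0,8,0,34, 0,0,12,0,34, 0,0,15,0,34, 0,0,20,0,34, 0,0,20,0,34, -15,0,15,0,34, -25,0,0,0,34, -30,0,0,0,34, -30,0,0,0,34, 0,0,0,0,34, 0,0,0,0,34]'
python3 - <<'E'
from h import *
blue(snap('wrist','w12'),140,280,2000)
s=snap('scene','s12');cv2.imwrite('pics/c12s.png',cv2.resize(s['frame'][190:290,130:260],None,fx=6,fy=6,interpolation=3))
E
```

```text
time: 14.27
tool_pos: [516.8, -41.4, 251.5]
tcp_rot: [179.4, -0.4, 6.2]
ft_force: [0.0, 0.3, 0.4]
finger_gap: 34.1
[293.  76.] 3772 rect [617.  -41.2] [100.9  19. ] 6.7 mean [618.9 -40.3 165.1] ztop 168.6 yaw 6.4
[209.  77.] 3820 rect [610.2  15.7] [100.8  18.6] 18.0 mean [612.1  15.5 164.7] ztop 168.6 yaw 17.7
[390.  77.] 3884 rect [ 624.5 -108.4] [ 19.1 100.4] 85.7 mean [ 626.2 -106.6  164.2] ztop 168.4 yaw -4.5
[111.  80.] 4126 rect [601.9  85.8] [99.6 18.8] 17.7 mean [604.1  84.  163.6] ztop 168.5 yaw 17.6
[32. 85.] 4429 rect [594.8 145.9] [ 18.1 100.6] 86.0 mean [597.  143.5 162.3] ztop 168.4 yaw -4.4
```

View pics/w12.png

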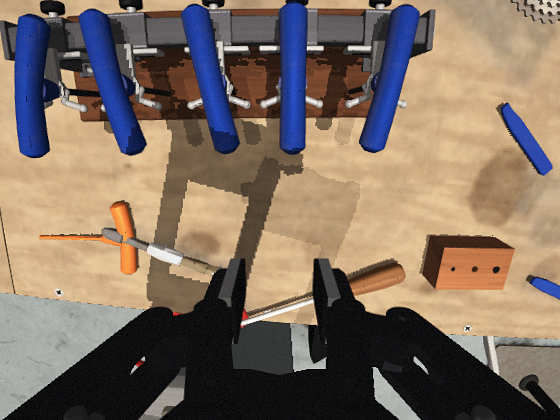

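View pics/c12s.png

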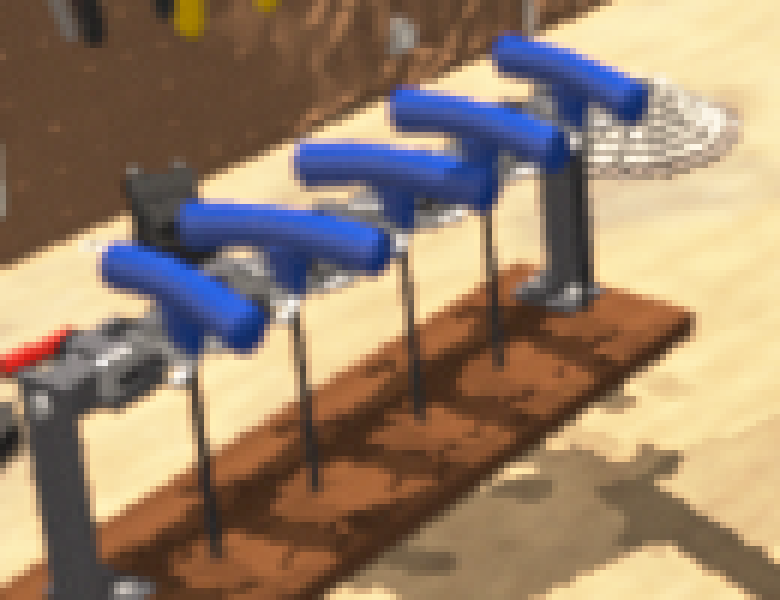

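All five keys hang upright with bar tops between 168.4 and 168.6. The placed key is at (617,-41), yaw 6.5°, and the arm is clear of the rack. Handing in.

```bash
python3 -c "
from bench import job; print(job.hand_in())"
```

```text
the job is handed in; nothing more can be done
None
```

I drew the key out of the block and hung it on the empty hanger, then released it and handed the job in at about 14.3 s. The hand-in gives no verdict, so what follows rests on my own measurements.

- **Insertion:** I found the fork's true position with the wrist camera and took the shank in through the throat. The wrist force stayed near its noise level throughout, about 2.4 N at most on the readings taken after each short move.
- **Seating:** I lowered the hub until the upward force rose and the key stopped moving down. Its bar top is at 168.6 mm; the other four keys are at 168.4–168.6 mm.
- **Position:** The key's centre is at about (617, -41), with the measured cup centre at (617.2, -41.4). Its bar is at 6.5° yaw, with the rack at about 6–6.7°.
- **Upright:** I judged this by eye from the scene picture and the bar height, not by a direct angle measurement.
- **Other keys:** For the two neighbours, the wrist views before and after agree within about 1 mm and 0.2°. The two outer keys were only compared with the coarse top view from the start, so within about 5 mm and 0.5°, the limit of that view.
- **Gripper:** It is clear of the rack and touches nothing.

No check failed, and none disagreed beyond the camera's accuracy.

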